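Fit the spice grinder's bayonet lid and hold it at pulse

TASK

The brush was left lying across the open bowl of the small spice grinder: lay it down on the counter, clear of the grinder, without dropping it. Then set the lid fully down into the collar with its two pins through the bayonet gaps, and twist it clockwise, against the spring, to the pulse mark half way to the lock (40 degrees from the open mark), never so far that it clicks into the lock. Hold it there: finish while still gripping the lid at pulse, and leave the two mugs and the jar where they are.

Things in the scene. Friction and masses are not known exactly. Their poses are not given: they have to be found in the camera images.
- spice_grinder: Small upright blade grinder, fixed: round steel housing 100 mm across, black collar 96 mm across on top, top face 110 mm above the counter. Origin: centre of the underside; z up. The bowl's bore is 62 mm across. Two opposite bayonet gaps in the bore's edge lie along its own +x and -x; it works the same after a half turn.
- bowl_mouth (a point): Centre of the bowl's mouth on the grinder's axis, level with the collar's top face, 110 mm above the counter; axes as the grinder's. Fully down, the lid's flange lies on this face and the lid's underside is 20 mm below it.
- bayonet_gap (a point): The +x gap, 33 mm from the axis, level with the collar's top; the other is opposite. Gaps are 14 mm wide, reach out to 40.5 mm from the axis and lead down into a groove under 8 mm thick lips. A stop prevents turning left (counter-clockwise) from there. A raised white dot on the rim beside each gap marks open.
- pulse_mark (a point): Single raised white rib on the collar's rim, 43 mm from the axis, 40 degrees clockwise (seen from above) of the +x gap: the lid is at pulse when its grip bar points to it. One more lies opposite. Pairs of ribs at 76 degrees mark the lock.
- pulse_ring (a joint): Turn of the hidden sprung ring in the collar, rad, 0 at rest, growing clockwise to 1.32. The lid's pins push it after 6 degrees of play, so it reads about 0.11 rad less than the lid's turn from the open mark. Its spring turns it and the lid back: 0.06 N m at 0, 0.12 N m at pulse. From about 0.85 the pins meet sprung detents; past 1.05 the lid clicks into the lock.
- lid: Black round lid, about 90 g, standing on the counter on its plug. Origin: centre of its underside; z up. Plug 58 mm across, 20 mm long, foot tapered to 48 mm over the lowest 4.5 mm. Flange 80 mm across from 20 to 27 mm above the underside. Grey grip bar on top, in line with the two pins. It is the same after a half turn.
- lid_grip (a point): Centre of the lid's upright grip bar, 42.5 mm above the lid's underside, on its axis; axes as the lid's. The bar is 64 mm long (along x), 16 mm wide (along y), and runs from 27 to 56.5 mm above the underside.
- lid_pin (a point): Root of the steel bayonet pin on the lid's +x side, 29 mm from the axis and 7 mm above the underside; the other is opposite. Pins are round, 7 mm thick, and reach 36.5 mm from the axis.
- grinder_brush: Grounds brush, 30 g, 137 mm long: round wooden handle 18 mm thick, bristle head 24 mm wide; it lies level across the grinder's collar. Origin: middle of its length, at its underside (handle's centre line 9 mm higher); own +x points to the bristles. The handle runs from 68 mm behind the origin to 14 mm in front of it.
- mug_1: Green and white mug, 65 mm across, 55 mm high, standing at the back right, beside the big grinder. Bystander. Origin: middle of its outline with the handle, at the underside.
- mug_2: Green mug, 65 mm across, 52 mm high, standing at the back right, nearer than the other. Bystander. Origin: middle of its outline with the handle, at the underside.
- jar_1: Glass jar with a yellow lid, 64 mm across, 82 mm high, standing at the back left. Bystander. Origin: centre of the underside.

How it is judged:
On the way, in this order (a step that is already met when the one before it is completed fails the run):
1. the brush lies on the counter, clear of the grinder and let go (height (world z) of grinder_brush below 0.02 m and horizontal distance between grinder_brush and spice_grinder above 0.075 m and linear speed of grinder_brush below 0.03 m/s and contact force between the fingers and grinder_brush below 0.1 N), for 0.2 s.
2. the lid is fully down in the collar at the open mark (horizontal distance between lid and spice_grinder below 0.004 m and z of lid in the frame of spice_grinder below 0.0925 m and angle between lid's own z axis and vertical below 0.06 rad and angle between the x axis of lid and the x axis of spice_grinder, either way round below 0.25 rad), for 0.1 s.
3. the lid is turned clockwise to pulse and stays there (z of lid in the frame of spice_grinder below 0.0935 m and value of joint pulse_ring above 0.35 rad and angle between the x axis of lid and the x axis of spice_grinder, either way round between 0.52 and 0.87 rad), for 0.5 s.
At the end, for the whole second after the job is handed in: The fingers grip the lid (over 1 N); it is upright, within 4 mm of the grinder's axis, down on the collar (within 3.5 mm), turned 30 to 50 degrees clockwise, ring over 0.35 rad; the brush lies still on the counter, its middle over 75 mm from the grinder's axis, not held (all of step 1 and all of step 3 and horizontal distance between lid and spice_grinder below 0.004 m and angle between lid's own z axis and vertical below 0.06 rad and contact force between the fingers and lid above 1 N); the arm keeps its last pose, push and grip.
It fails at once if the lid is turned past pulse into the lock (value of joint pulse_ring above 1.05 rad).
It fails at once if the brush is dropped or knocked off the grinder (linear speed of grinder_brush above 1.1 m/s).
It fails at once if a mug or the jar is moved or tipped (distance of any of mug_1, mug_2, jar_1 from where it was at the start of the episode above 0.03 m or angle between any of mug_1, mug_2, jar_1's own z axis and vertical above 0.4 rad).
It also fails if it takes over 58 s, if anything falls off the work surface, if the arm or the gripper's body presses on something with over 40 N, if the wrist force passes 120 N, or if a joint passes its speed limit or range.

ROBOT

A 6-joint arm with a two-finger parallel gripper is mounted at the origin on a cart in front of the work surface, level with it; the furniture and walls round the work are solid. World frame = base frame: x ahead of the robot, y to its left, z up, the work surface at z = 0. Lengths are in m, angles in rad, forces in N, time in s.
With the tool pointing down it reaches from about 0.35 to 0.975 m from the base axis. Payload 4.9 kg.
Tool frame: the origin (TCP) lies at the very end of the fingers, on their centre line; the grasp point (between the pads) lies 19 mm behind it; z points along the fingers, y is the line along which they close (so a half turn about z gives the same grasp; the last joint's range is limited). The gripper opens to 85 mm and grips with 20 to 120 N. Pads are 22 mm wide; open, the fingers measure 114 mm over their backs; the gripper's body (76 mm by 85 mm) begins 54 mm behind the grasp point. The pads swing forward as they close: fully open they stand 13 mm farther back than shut.
Start: joints at [-1.361, 0.053, 1.613, -0, 1.476, -0.119], TCP at [0.202, -0.592, 0.231] pointing down, gripper open.
Joint ranges: [-3.01, 3.01], [-1.01, 2.22], [0.06, 2.58], [-1.02, 4.17], [0.09, 2.62], [-3.14, 3.14]. Speed limits (rad/s): [2.57, 2.57, 3.14, 3.14, 3.14, 3.14].

INTERFACE

Orientations are given as a unit quaternion [w, x, y, z].
In Python, from plant import manip, vision, order gives the robot as it stands.
- The arm moves only by the tool play_rows, never from a script. Its argument "steps" is a list that holds one entry, the list of rows, each a list of 6 numbers: the shift along the tool's x, y, z in mm, then the turn, a rotation vector about the tool's x, y, z in degrees. A call has 1 to 12 rows; each row is the pose to reach, as a shift and turn from the pose commanded when the call began, along the tool's axes at that moment; what a row does not reach only later rows make up. A row lasts 1/12 s, in which the tool goes at most 41.7 mm and 7.16 degrees, less where a joint would pass 70% of its speed; a pose out of reach is approached as far as the arm can. A call with a gripper value outside its range is refused whole. "claw" is the gripper's target within -1 to 1 (fully open at 1, half-way at 0, shut at -1), set as the call begins (left out, the last holds). The fingers move at their own pace and stop on an object; the grip force is fixed at half the most. Time passes only in rows, so rows that repeat a pose let the fingers close. It gives the time, the measured TCP pose, the force, the opening and the grip force at its end, in the units of the state.
- manip.state(): the state, without advancing time (a new reading comes with each control period).
- vision.grab_frame(name): name is "scene" or "top" or "wrist"; returns (picture, depth): 384x512x3 uint8, blue, green, red; 384x512 float32, m along the optical axis (not along the pixel's ray), 0 where there is no reading.
- vision.camera_info(name): a dict with "K" (3x3 intrinsics, pixels), "eye" and "orientation" of the camera in the world; the wrist camera has in their place "T_tool_cam" (4x4, takes a point from camera to tool coordinates, whose origin is the TCP and whose axes are the flange's). Camera axes: x right, y down, z forward; pixel columns grow to the right and rows downward; lengths in m; the calibration is good to about 2 mm. A picture is of the moment at which its call begins: read the wrist's pose just before it. camera_info takes no time and is no camera call.
- order.job_done(): hands the job in; it is judged then, once.
The state is a dict: "time": time; "joint_pos": joint angles; "joint_vel": joint speeds; "joint_efforts": joint torques, N m; "tool_pos": TCP position; "tool_rot": TCP orientation; "contact_force": force on the tool from outside, world axes, zero at the start; "ft_torque": the same for the moment, N m; "gripper_width": opening from 0.0 (shut) to 1.0 (fully open); "grasp_force": force on a finger pad.
Only numpy, scipy, OpenCV 4.12 (cv2) and the standard library are available. Lean on these libraries where they do the work, as an engineer would, in place of code of your own. Each camera call takes 0.05 s, during which the arm holds its last target. There are 200 camera calls.

## Working session

There is one attempt and no reset: what is moved stays moved. The work goes in short steps, Python scripts to look and compute and a tool call to move; the robot and the scene stay as the last step left them, time stands still between calls to the robot, and variables do not carry over. Pictures are saved under pics/ and viewed, at most 10 in all, crops included, and the job is handed in when it is done.

Besides the shell and the picture viewer there is one more tool, called after ">>>" as name([rows], argument=value, ...), one row to a line, values as JSON. play_rows: Moves the arm, as the interface text tells. Its arguments: {"type":"object","properties":{"steps":{"type":"array"},"claw":{"type":"number"}},"required":["steps"]}

```bash
mkdir -p pics; ls
cat > h.py <<'E'
import numpy as np, cv2
from plant import manip, vision, order
from scipy.spatial.transform import Rotation as R
def q2R(q): return R.from_quat([q[1],q[2],q[3],q[0]]).as_matrix()
def cam(name):
    s=manip.state(); i=vision.camera_info(name); K=np.array(i["K"])
    if name=="wrist":
        T=np.eye(4);T[:3,:3]=q2R(s["tool_rot"]);T[:3,3]=s["tool_pos"]
        T=T@np.array(i["T_tool_cam"])
    else:
        T=np.eye(4); o=np.array(i["orientation"]); T[:3,:3]=o if o.shape==(3,3) else q2R(o); T[:3,3]=i["eye"]
    im,d=vision.grab_frame(name)
    return im,d,K,T
def ray(K,T,uv,z):
    uv=np.atleast_2d(uv).astype(float)
    r=np.c_[uv,np.ones(len(uv))]@np.linalg.inv(K).T@T[:3,:3].T
    return T[:3,3]+r*((z-T[2,3])/r[:,2])[:,None]
def proj(K,T,p):
    p=(np.atleast_2d(p)-T[:3,3])@T[:3,:3]; q=p@K.T; return q[:,:2]/q[:,2:]
def cloud(d,K,T):
    v,u=np.indices(d.shape); p=np.stack([u*d,v*d,d],-1)@np.linalg.inv(K).T
    return p@T[:3,:3].T+T[:3,3]
E
python3 - <<'E'
from h import *
print(manip.state())
ims=[]
for n in("scene","top","wrist"):
    im,d,K,T=cam(n); np.savez(f"pics/{n}0.npz",im=im,d=d,K=K,T=T); print(n,K.tolist(),T.round(4).tolist()); ims.append(im)
ims.append(ims[0]*0)
a=np.vstack([np.hstack(ims[:2]),np.hstack(ims[2:])])
cv2.imwrite("pics/a.png",cv2.resize(a,(800,600),interpolation=cv2.INTER_AREA))
cv2.imwrite("pics/top.png",cv2.resize(ims[1],(800,600)))
E
```

```text
pics
{'time': 0.0, 'joint_pos': array([-1.36098510e+00,  5.33499605e-02,  1.61427564e+00,  6.06018405e-07,
        1.47601685e+00, -1.19021331e-01]), 'joint_vel': array([-0.00085568,  0.00140644,  0.00078083,  0.00042534,  0.00315432,
        0.00054586]), 'joint_efforts': array([-1.63974048e-03, -3.93690383e+01, -3.70178425e+01, -3.40751894e-04,
        7.06750201e-03, -9.70515657e-06]), 'tool_pos': array([ 0.20169441, -0.59090614,  0.23007827]), 'tool_rot': array([-1.02385712e-03,  9.86513552e-01,  1.63676393e-01, -4.62079601e-05]), 'contact_force': array([-0.37734395, -1.01110588,  0.23243568]), 'ft_torque': array([-0.05688289,  0.03428762,  0.02053616]), 'grasp_force': 0.0, 'gripper_width': 1.0010899958744002}
scene [[369.48728482726125, 0.0, 256.8847356665767], [0.0, 369.48728482726125, 195.1636631905705], [0.0, 0.0, 1.0]] [[-0.8639, -0.342, 0.3698, 0.1796], [-0.5034, 0.6129, -0.609, 0.6672], [-0.0183, -0.7123, -0.7017, 0.8719], [0.0, 0.0, 0.0, 1.0]]
top [[353.27839368028884, 0.0, 254.6758817586003], [0.0, 353.27839368028884, 191.9506774177952], [0.0, 0.0, 1.0]] [[-0.0216, -0.9934, 0.113, 0.4682], [-0.9997, 0.0199, -0.0161, -0.0345], [0.0138, -0.1133, -0.9935, 1.0624], [0.0, 0.0, 0.0, 1.0]]
wrist [[298.6930334136237, 0.0, 262.65895839837475], [0.0, 298.6930334136237, 185.0087622069905], [0.0, 0.0, 1.0]] [[0.3237, -0.9046, -0.2774, 0.2704], [-0.9462, -0.3103, -0.0924, -0.5662], [-0.0025, 0.2924, -0.9563, 0.3729], [0.0, 0.0, 0.0, 1.0]]
```

View pics/a.png

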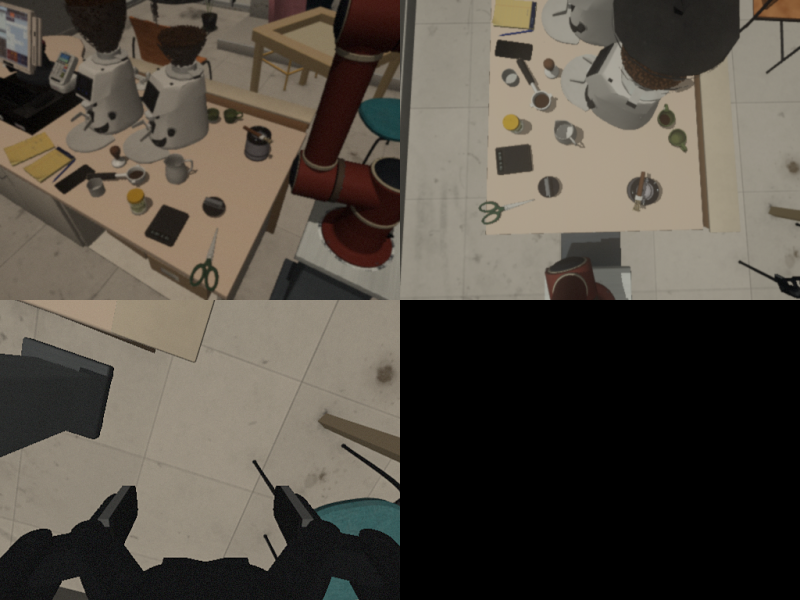

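View pics/top.png

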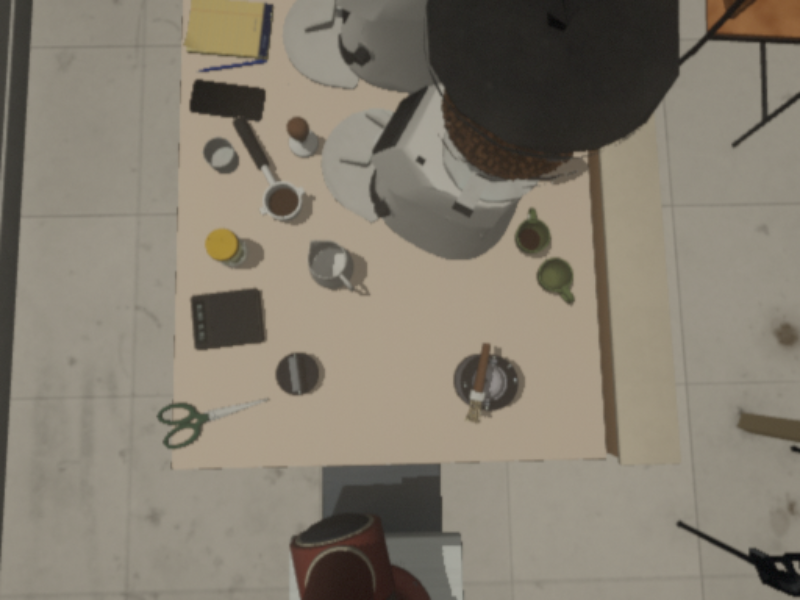

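The top view (800 px wide) shows the grinder at about (487,382). The brush lies across it from (486,347) at the handle to the bristles at (474,418). The lid is at (298,374) with its bar near vertical in the image, and the free counter is between them.

Run:
```python
from h import *
z=np.load("pics/top0.npz");K,T,d=z["K"],z["T"],z["d"]
s=512/800
f=lambda pts,h:print(h,ray(K,T,np.array(pts)*s,h).round(3).tolist())
f([(486,347),(474,418),(480,384)],.12); f([(487,382)],.11); f([(298,374)],.027); f([(294,356),(297,393)],.0565)
P=cloud(d,K,T)
m=(P[...,0]>.25)&(P[...,0]<.6)&(P[...,2]>.09)&(P[...,2]<.14)&(P[...,1]<0); print(m.sum(),np.median(P[m],0),P[m].min(0),P[m].max(0))
m=(P[...,0]>.25)&(P[...,0]<.6)&(P[...,2]>.015)&(P[...,2]<.08)&(P[...,1]>.05)&(P[...,1]<.2);print(m.sum(),P[m].mean(0),P[m].max(0))
st=manip.state(); print(q2R(st["tool_rot"]).round(3), np.array(vision.camera_info("wrist")["T_tool_cam"]).round(3))
```

```text
0.12 [[0.492, -0.198, 0.12], [0.373, -0.173, 0.12], [0.429, -0.186, 0.12]]
0.11 [[0.432, -0.199, 0.11]]
0.027 [[0.451, 0.137, 0.027]]
0.0565 [[0.484, 0.139, 0.056], [0.418, 0.134, 0.056]]
879 [ 0.43171702 -0.18871144  0.11138512] [ 0.36647766 -0.25117072  0.09016802] [ 0.49984367 -0.15424834  0.13088396]
607 [0.4542146  0.13894567 0.03336609] [0.49317702 0.18025814 0.05991343]
[[ 0.946  0.323 -0.   ]
 [ 0.323 -0.946  0.002]
 [ 0.    -0.002 -1.   ]] [[ 0.001 -0.956 -0.293  0.073]
 [ 1.     0.001 -0.    -0.001]
 [ 0.001 -0.293  0.956 -0.143]
 [ 0.     0.     0.     1.   ]]
```

>>> play_rows([
  [[345,-300,-10,0,0,31],[345,-300,-10,0,0,31],[345,-300,-10,0,0,31],[345,-300,-10,0,0,31],[345,-300,-10,0,0,31],[345,-300,-10,0,0,31],[345,-300,-10,0,0,31],[345,-300,-10,0,0,31],[345,-300,-10,0,0,31],[345,-300,-10,0,0,31],[345,-300,-10,0,0,31],[345,-300,-10,0,0,31]],
], claw=0.2)

```text
time: 1.15
tool_pos: [0.4338, -0.1905, 0.2414]
tool_rot: [-0.001, 0.995, -0.102, 0.001]
contact_force: [1.0, -0.9, -0.8]
gripper_width: 0.598
grasp_force: 0.0
```

>>> play_rows([
  [[0,0,0,0,0,0],[0,0,0,0,0,0],[0,0,0,0,0,0]],
])

```text
time: 1.4
tool_pos: [0.4309, -0.1971, 0.241]
tool_rot: [0.0, 0.994, -0.107, -0.0]
contact_force: [0.0, 0.3, -0.4]
gripper_width: 0.598
grasp_force: 0.0
```

```bash
cat >> h.py <<'E'
def go(p,yaw=None):
    "tool-frame shift (mm) to world point p; yaw = wanted world heading of tool x, deg, tool pointing down"
    s=manip.state(); M=q2R(s["tool_rot"]); 
    print("shift mm",(M.T@(np.array(p)-s["tool_pos"])*1000).round(1),"tcp",s["tool_pos"].round(4),"yaw",np.degrees(np.arctan2(M[1,0],M[0,0])).round(1),"t",s["time"])
    if yaw is not None:
        W=R.from_euler('z',yaw,degrees=True).as_matrix()@np.diag([1,-1,-1.]); print("rotvec deg",np.degrees(R.from_matrix(M.T@W).as_rotvec()).round(2))
E
python3 - <<'E'
from h import *
im,d,K,T=cam("wrist"); np.savez("pics/w1.npz",im=im,d=d,K=K,T=T); cv2.imwrite("pics/w1.png",cv2.resize(im,(800,600)))
s=manip.state(); print(s["tool_pos"],s["time"],s["joint_pos"])
E
```

```text
[ 0.43082626 -0.19733964  0.2410623 ] 1.45 [-5.86605567e-01 -3.27597152e-01  1.94028967e+00 -2.53857338e-04
  1.52931797e+00  1.19879548e+00]
```

View pics/w1.png

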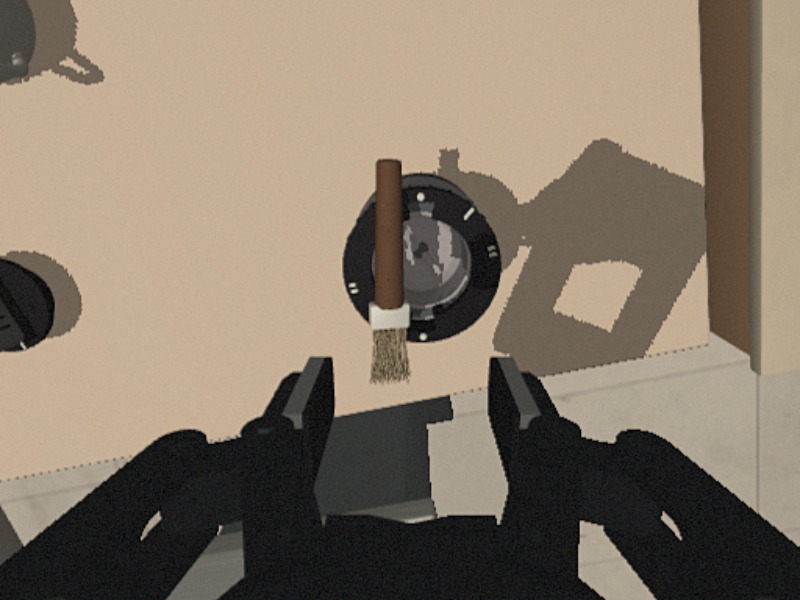

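The wrist view shows the open dots at (420,197) and (423,337), a pulse rib at (469,214), and lock pairs at (491,252) and (352,288). The brush handle runs from (388,160) to (390,305), and the bristles end at (390,383).

Run:
```python
from h import *
z=np.load("pics/w1.npz");K,T,d,im=z["K"],z["T"],z["d"],z["im"]
hsv=cv2.cvtColor(im,cv2.COLOR_BGR2HSV)
m=((im.min(2)>140)&(hsv[...,1]<60)).astype(np.uint8)
n,l,st,c=cv2.connectedComponentsWithStats(m)
for i in range(1,n):
    u,v=c[i]
    if 215<u<325 and 105<v<225 and st[i,4]<60:
        p=ray(K,T,c[i],.111)[0]; print(c[i].round(1),st[i,4],p.round(4))
# brown handle
m=((hsv[...,0]<15)&(hsv[...,1]>110)&(hsv[...,2]<130)).astype(np.uint8); m[:, :220]=0; m[:,280:]=0; m[:90]=0;m[205:]=0
ys,xs=np.nonzero(m); print(len(xs))
r=cv2.minAreaRect(np.c_[xs,ys].astype(np.float32)); b=cv2.boxPoints(r); print(b.round(1).tolist()); print(ray(K,T,b,.119).round(4).tolist())
P=cloud(d,K,T); print("handle top z",np.percentile(P[m>0][:,2],[10,50,90]))
w=ray(K,T,np.array([[390,383],[390,160],[390,305]])*.64,.119); print(w.round(4))
```

```text
[218.3 105.7] 3 [ 0.5    -0.1715  0.111 ]
[225. 106.] 1 [ 0.4985 -0.1772  0.111 ]
[294. 107.] 1 [ 0.4848 -0.2366  0.111 ]
[298. 106.] 1 [ 0.4849 -0.2402  0.111 ]
[301. 107.] 1 [ 0.4835 -0.2426  0.111 ]
[305. 106.] 1 [ 0.4836 -0.2463  0.111 ]
[314. 107.] 1 [ 0.481  -0.2539  0.111 ]
[323.5 107. ] 2 [ 0.4793 -0.2621  0.111 ]
[217.5 109.5] 2 [ 0.497  -0.1699  0.111 ]
[279. 109.] 1 [ 0.4859 -0.2233  0.111 ]
[299. 109.] 1 [ 0.4821 -0.2406  0.111 ]
[313. 109.] 1 [ 0.4795 -0.2527  0.111 ]
[320. 109.] 1 [ 0.4782 -0.2588  0.111 ]
[232. 110.] 1 [ 0.4939 -0.1824  0.111 ]
[217.5 112.5] 2 [ 0.4945 -0.1693  0.111 ]
[218. 115.] 1 [ 0.4923 -0.1692  0.111 ]
[222. 114.] 1 [ 0.4924 -0.1729  0.111 ]
[234. 114.] 1 [ 0.4901 -0.1833  0.111 ]
[320. 115.] 1 [ 0.4731 -0.258   0.111 ]
[222. 116.] 1 [ 0.4907 -0.1724  0.111 ]
[239. 116.] 1 [ 0.4875 -0.1872  0.111 ]
[230. 119.] 1 [ 0.4866 -0.1788  0.111 ]
[233. 119.] 1 [ 0.4861 -0.1814  0.111 ]
[239. 119.] 1 [ 0.4849 -0.1866  0.111 ]
[216. 121.] 1 [ 0.4876 -0.1661  0.111 ]
[220. 120.] 1 [ 0.4877 -0.1698  0.111 ]
[224. 123.] 1 [ 0.4844 -0.1726  0.111 ]
[235. 123.] 
[... 4886 characters left out ...]
1 ]
[314. 220.] 1 [ 0.3739 -0.2363  0.111 ]
[306. 222.] 1 [ 0.3735 -0.2282  0.111 ]
[308. 223.] 1 [ 0.372 -0.23   0.111]
[313. 223.] 1 [ 0.3709 -0.2348  0.111 ]
[222. 224.] 1 [ 0.389  -0.1461  0.111 ]
[265.  224.5] 2 [ 0.3794 -0.1878  0.111 ]
[290. 224.] 1 [ 0.3747 -0.2123  0.111 ]
[298. 224.] 1 [ 0.373 -0.22   0.111]
1380
[[236.0, 196.60000610351562], [240.10000610351562, 102.4000015258789], [260.8999938964844, 103.30000305175781], [256.79998779296875, 197.5]]
[[0.4167, -0.1679, 0.119], [0.4988, -0.1915, 0.119], [0.4943, -0.2088, 0.119], [0.4116, -0.1868, 0.119]]
handle top z [0.12344336 0.12617144 0.12746865]
[[ 0.3645 -0.169   0.119 ]
 [ 0.497  -0.1995  0.119 ]
 [ 0.4153 -0.1807  0.119 ]]
```

>>> play_rows([
  [[15,-13,10,0,0,0],[15,-13,30,0,0,0],[15,-13,50,0,0,0],[15,-13,70,0,0,0],[15,-13,90,0,0,0],[15,-13,105,0,0,0],[15,-13,115,0,0,0],[15,-13,122,0,0,0],[15,-13,126,0,0,0],[15,-13,128,0,0,0],[15,-13,128,0,0,0]],
], claw=-0.2)

```text
time: 2.37
tool_pos: [0.449, -0.187, 0.1137]
tool_rot: [0.0, 0.994, -0.106, 0.0]
contact_force: [0.2, -0.4, 0.8]
gripper_width: 0.399
grasp_force: 0.0
```

>>> play_rows([
  [[0,0,0,0,0,0],[0,0,0,0,0,0],[0,0,0,0,0,0],[0,0,0,0,0,0],[0,0,0,0,0,0],[0,0,0,0,0,0],[0,0,0,0,0,0],[0,0,0,0,0,0]],
], claw=-1)

```text
time: 3.03
tool_pos: [0.4495, -0.1871, 0.1143]
tool_rot: [0.0, 0.994, -0.106, 0.001]
contact_force: [-1.0, -0.6, 5.5]
gripper_width: 0.183
grasp_force: 59.0
```

>>> play_rows([
  [[0,0,-3,0,0,0],[0,0,-8,0,0,0],[0,0,-14,0,0,0],[0,0,-20,0,0,0],[0,0,-25,0,0,0],[0,0,-28,0,0,0],[0,0,-30,0,0,0],[0,0,-30,0,0,0]],
])

```text
time: 3.7
tool_pos: [0.4491, -0.1868, 0.144]
tool_rot: [0.0, 0.994, -0.106, 0.0]
contact_force: [-0.4, 0.6, -0.0]
gripper_width: 0.182
grasp_force: 58.6
```

Run:
```python
from h import *
im,d,K,T=cam("wrist"); i2,d2,K2,T2=cam("scene"); 
np.savez("pics/s2.npz",im=i2,d=d2,K=K2,T=T2)
a=cv2.resize(im[80:384,130:400],None,fx=1.45,fy=1.45); u=proj(K2,T2,[.43,-.19,.13])[0].astype(int)
b=i2[max(0,u[1]-70):u[1]+70,max(0,u[0]-70):u[0]+70]; b=cv2.resize(b,(400,a.shape[0]))
cv2.imwrite("pics/b.png",np.hstack([a,b])); print(a.shape,manip.state()["gripper_width"],manip.state()["grasp_force"])
```

```text
(441, 392, 3) 0.18170631613416766 58.62490117549896
```

View pics/b.png

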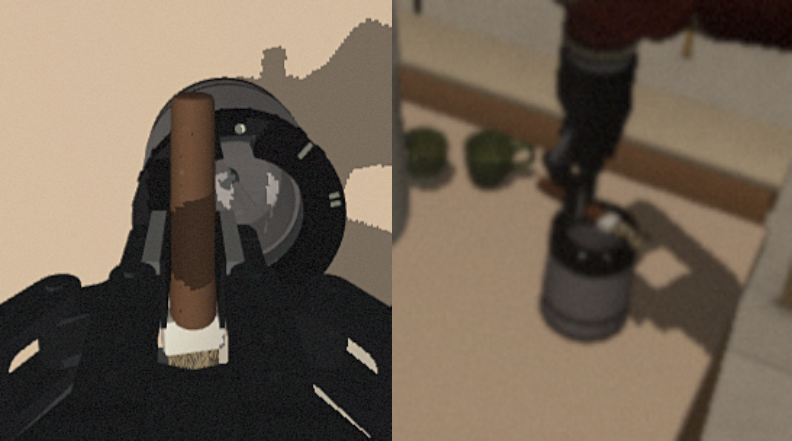

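The brush is held level between the pads, clear of the collar. I'll carry it sideways to the free counter.

>>> play_rows([
  [[-2,-8,-3,0,0,0],[-5,-24,-6,0,0,0],[-9,-42,-8,0,0,0],[-13,-62,-8,0,0,0],[-18,-84,-8,0,0,0],[-23,-105,-4,0,0,0],[-27,-124,6,0,0,0],[-30,-138,18,0,0,0],[-32,-148,34,0,0,0],[-33,-152,52,0,0,0],[-33,-153,70,0,0,0],[-33,-153,86,0,0,0]],
])

```text
time: 4.8
tool_pos: [0.4482, -0.0289, 0.0561]
tool_rot: [-0.0, 0.994, -0.105, -0.0]
contact_force: [-0.6, -0.0, -1.6]
gripper_width: 0.179
grasp_force: 58.7
```

>>> play_rows([
  [[0,0,12,0,0,0],[0,0,22,0,0,0],[0,0,30,0,0,0],[0,0,36,0,0,0],[0,0,41,0,0,0],[0,0,45,0,0,0],[0,0,47,0,0,0],[0,0,48,0,0,0],[0,0,48,0,0,0],[0,0,48,0,0,0]],
])

```text
time: 5.63
tool_pos: [0.4492, -0.0302, 0.0097]
tool_rot: [0.0, 0.994, -0.106, 0.0]
contact_force: [-1.0, 0.4, -0.3]
gripper_width: 0.181
grasp_force: 58.7
```

>>> play_rows([
  [[0,0,1,0,0,0],[0,0,2,0,0,0],[0,0,3,0,0,0],[0,0,4,0,0,0],[0,0,5,0,0,0],[0,0,5,0,0,0],[0,0,5,0,0,0]],
])

```text
time: 6.22
tool_pos: [0.4491, -0.0301, 0.0049]
tool_rot: [-0.0, 0.994, -0.106, -0.0]
contact_force: [-2.0, 0.3, 5.0]
gripper_width: 0.179
grasp_force: 59.2
```

>>> play_rows([
  [[0,0,0,0,0,0],[0,0,0,0,0,0],[0,0,0,0,0,0],[0,0,0,0,0,0],[0,0,0,0,0,0],[0,0,0,0,0,0]],
], claw=-0.1)

```text
time: 6.72
tool_pos: [0.4487, -0.0301, 0.0042]
tool_rot: [-0.0, 0.994, -0.106, -0.0]
contact_force: [-0.2, 0.7, 0.1]
gripper_width: 0.448
grasp_force: 0.0
```

Run:
```python
from h import *
go([.451,.07,.19],3)
```

```text
shift mm [ -18.9  -98.3 -185.8] tcp [ 0.4487 -0.0301  0.0042] yaw -12.2 t 6.7167
rotvec deg [-0.000e+00  1.000e-02 -1.516e+01]
```

>>> play_rows([
  [[0,0,-10,0,0,0],[0,0,-30,0,0,0],[0,0,-60,0,0,-2],[-3,-15,-95,0,0,-5],[-8,-40,-125,0,0,-8],[-15,-75,-155,0,0,-12],[-23,-110,-180,0,0,-15],[-29,-140,-195,0,0,-16],[-33,-158,-196,0,0,-16],[-34,-163,-196,0,0,-16],[-34,-163,-196,0,0,-16],[-34,-163,-196,0,0,-16]],
], claw=0.2)

```text
time: 7.72
tool_pos: [0.4494, 0.1359, 0.1997]
tool_rot: [0.0, 0.999, 0.034, -0.001]
contact_force: [-0.5, -0.1, -0.7]
gripper_width: 0.6
grasp_force: 0.0
```

>>> play_rows([
  [[0,0,0,0,0,0],[0,0,0,0,0,0]],
])

```text
time: 7.88
tool_pos: [0.4496, 0.1353, 0.1995]
tool_rot: [0.0, 0.999, 0.033, -0.001]
contact_force: [0.1, -0.3, 0.1]
gripper_width: 0.6
grasp_force: 0.0
```

Run:
```python
from h import *
im,d,K,T=cam("wrist"); np.savez("pics/w3.npz",im=im,d=d,K=K,T=T); cv2.imwrite("pics/w3.png",cv2.resize(im,(800,600)))
s=manip.state(); print(s["tool_pos"],s["time"])
```

```text
[0.44967677 0.13532723 0.19956449] 7.9333
```

View pics/w3.png

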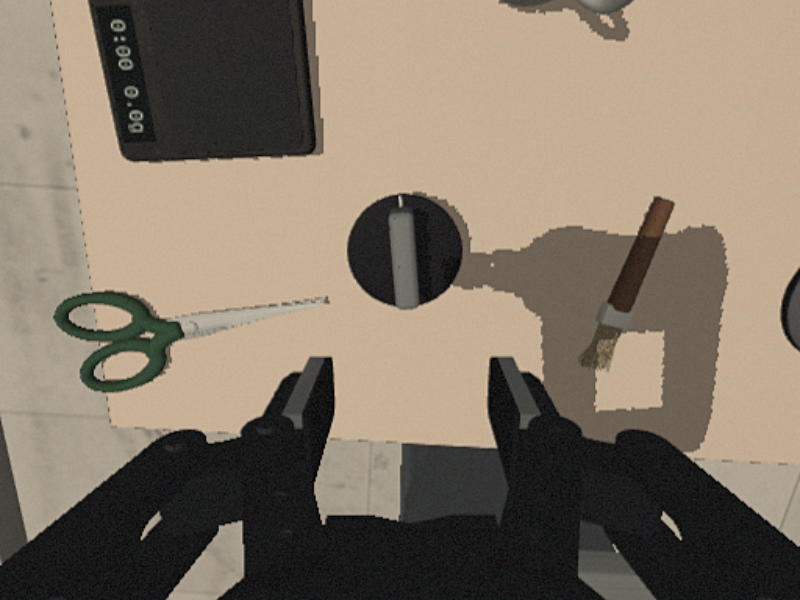

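The brush lies flat on the counter from (665,200) to (595,365). The lid's flange circle is centred near (405,250), with the grip bar from (401,208) to (406,308).

Run:
```python
from h import *
z=np.load("pics/w3.npz");K,T,d,im=z["K"],z["T"],z["d"],z["im"]
g=im.astype(int).max(2); m=np.zeros(g.shape,np.uint8); s=np.s_[120:205,215:305]; m[s]=(g[s]<55)
n,l,st,c=cv2.connectedComponentsWithStats(m); i=1+st[1:,4].argmax(); 
cs,_=cv2.findContours((l==i).astype(np.uint8),cv2.RETR_EXTERNAL,cv2.CHAIN_APPROX_NONE)
h=cv2.convexHull(cs[0]); e=cv2.fitEllipse(h); print(e, ray(K,T,e[0],.027), st[i])
b=np.zeros(g.shape,np.uint8); s=np.s_[132:198,240:275]; sat=im.astype(int).max(2)-im.astype(int).min(2)
b[s]=(g[s]>60)&(g[s]<160)&(sat[s]<25); b=cv2.morphologyEx(b,cv2.MORPH_OPEN,np.ones((3,3)))
n,l,st,c=cv2.connectedComponentsWithStats(b); i=1+st[1:,4].argmax(); 
v,u=np.nonzero(l==i); r=cv2.minAreaRect(np.c_[u,v].astype(np.float32)); bx=cv2.boxPoints(r); print(bx.round(1).tolist(), r)
w=ray(K,T,bx,.0565); print(w.round(4).tolist(), w.mean(0))
```

```text
((258.8501281738281, 159.85397338867188), (71.29818725585938, 72.69505310058594), 89.39645385742188) [[0.45344863 0.14072533 0.027     ]] [ 223  124   73   72 3114]
[[247.8000030517578, 136.1999969482422], [263.5, 135.0], [268.1000061035156, 196.60000610351562], [252.39999389648438, 197.8000030517578]] ((257.9543151855469, 166.39093017578125), (61.80143737792969, 15.705891609191895), 85.71085357666016)
[[0.4822, 0.1527, 0.0565], [0.4843, 0.1379, 0.0565], [0.4226, 0.1291, 0.0565], [0.4203, 0.1448, 0.0565]] [0.45233944 0.14110637 0.0565    ]
```

>>> play_rows([
  [[3.5,-5.5,10,0,0,-3.8],[3.5,-5.5,30,0,0,-3.8],[3.5,-5.5,55,0,0,-3.8],[3.5,-5.5,80,0,0,-3.8],[3.5,-5.5,105,0,0,-3.8],[3.5,-5.5,125,0,0,-3.8],[3.5,-5.5,142,0,0,-3.8],[3.5,-5.5,154,0,0,-3.8],[3.5,-5.5,162,0,0,-3.8],[3.5,-5.5,166,0,0,-3.8],[3.5,-5.5,166,0,0,-3.8],[3.5,-5.5,166,0,0,-3.8]],
], claw=0)

```text
time: 8.93
tool_pos: [0.4537, 0.1421, 0.0351]
tool_rot: [-0.0, 0.998, 0.066, 0.001]
contact_force: [-0.3, 0.7, -0.1]
gripper_width: 0.498
grasp_force: 0.0
```

>>> play_rows([
  [[0,0,0,0,0,0],[0,0,0,0,0,0],[0,0,0,0,0,0],[0,0,0,0,0,0],[0,0,0,0,0,0],[0,0,0,0,0,0],[0,0,0,0,0,0],[0,0,0,0,0,0]],
], claw=-1)

```text
time: 9.6
tool_pos: [0.4542, 0.1423, 0.0355]
tool_rot: [-0.0, 0.998, 0.067, 0.001]
contact_force: [0.3, 0.7, 6.4]
gripper_width: 0.172
grasp_force: 60.6
```

>>> play_rows([
  [[0,0,-5,0,0,0],[0,0,-18,0,0,0],[0,0,-38,0,0,0],[0,0,-62,0,0,0],[-1,6,-88,0,0,0],[-4,18,-112,0,0,0],[-8,36,-130,0,0,1],[-13,60,-142,0,0,3],[-18,88,-147,0,0,5],[-24,117,-149,0,0,7],[-30,146,-149,0,0,9],[-36,175,-149,0,0,10]],
])

```text
time: 10.6
tool_pos: [0.4397, -0.0372, 0.183]
tool_rot: [-0.0, 1.0, -0.021, -0.0]
contact_force: [0.9, -0.3, -0.9]
gripper_width: 0.177
grasp_force: 59.6
```

Run:
```python
from h import *
go([.4307,-.2032,.182],-10.8); print(manip.state()["gripper_width"],manip.state()["grasp_force"])
```

```text
shift mm [ -2.  166.3   1. ] tcp [ 0.4397 -0.0372  0.183 ] yaw -2.4 t 10.6
rotvec deg [-0.    0.05  8.38]
0.1774978933258797 59.62940275669098
```

>>> play_rows([
  [[0,20,0,0,0,2],[0,42,0,0,0,3],[-1,64,0,0,0,5],[-1,86,0,0,0,7],[-1,105,0,0,0,8],[-2,121,0,0,0,8.5],[-2,134,0,0,0,8.5],[-2,144,0,0,0,8.5],[-2,152,0,0,0,8.5],[-2,157,0,0,0,8.5],[-2,160,0,0,0,8.5],[-2,160,0,0,0,8.5]],
])

```text
time: 11.6
tool_pos: [0.432, -0.1959, 0.1832]
tool_rot: [-0.0, 0.996, -0.095, -0.0]
contact_force: [-1.7, 0.6, -0.8]
gripper_width: 0.171
grasp_force: 59.6
```

>>> play_rows([
  [[0,0,0,0,0,0],[0,0,0,0,0,0],[0,0,0,0,0,0]],
])

```text
time: 11.85
tool_pos: [0.4321, -0.1954, 0.1833]
tool_rot: [-0.0, 0.996, -0.094, 0.0]
contact_force: [0.9, 0.3, -1.9]
gripper_width: 0.17
grasp_force: 59.6
```

Run:
```python
from h import *
go([.4307,-.2032,.182],-10.8)
im,d,K,T=cam("wrist"); np.savez("pics/w4.npz",im=im,d=d,K=K,T=T); cv2.imwrite("pics/w4.png",cv2.resize(im[100:330,120:400],None,fx=2.6,fy=2.6))
```

```text
shift mm [0.  7.9 1.3] tcp [ 0.4321 -0.1954  0.1833] yaw -10.8 t 11.85
rotvec deg [-0.01 -0.   -0.02]
```

View pics/w4.png

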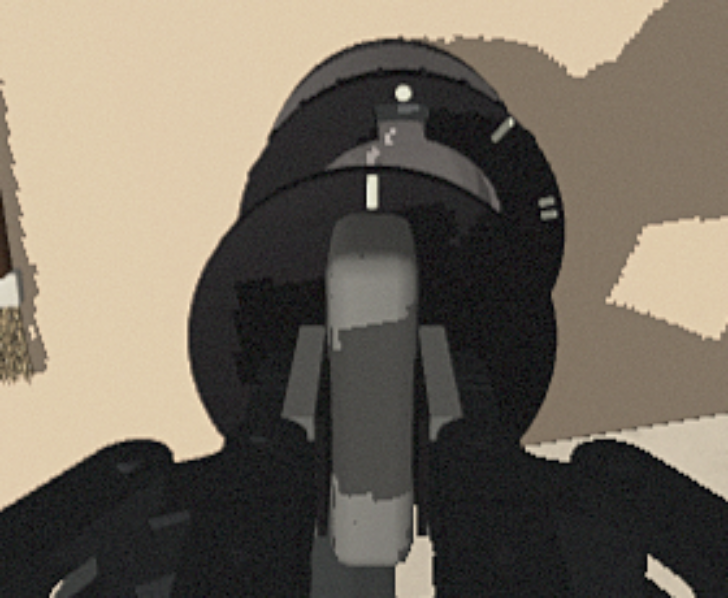

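Run:
```python
from h import *
z=np.load("pics/w4.npz");K,T=z["K"],z["T"]
s=manip.state(); M=q2R(s["tool_rot"]); t=s["tool_pos"]
def tl(pts,dz):
    px=np.array(pts)/2.6+[120,100]; return ((ray(K,T,px,t[2]+dz)-t)@M*1000).round(1)
print("bar top",tl([(371,255),(371,563)],.021)); print("bar front bottom",tl([(370,213)],-.0085))
print("flange front, left",tl([(372,168),(188,325),(555,330)],-.0085))
w=ray(K,T,np.array([(403,93),(503,130),(547,208)])/2.6+[120,100],.111); print(w.round(4)); c=np.array([.4307,-.2032])
for p in w: e=p[:2]-c; print(np.hypot(*e).round(4),np.degrees(np.arctan2(e[1],e[0])).round(1))
```

```text
bar top [[ 29.3  -0.6 -21. ]
 [-32.6  -0.5 -21. ]]
bar front bottom [[27.9 -0.8  8.5]]
flange front, left [[ 37.2  -0.4   8.5]
 [  3.  -39.5   8.5]
 [  1.9  38.6   8.5]]
[[ 0.4733 -0.2117  0.111 ]
 [ 0.458  -0.2374  0.111 ]
 [ 0.4331 -0.2467  0.111 ]]
0.0435 -11.3
0.0437 -51.4
0.0436 -86.8
```

>>> play_rows([
  [[1,4,2,0,0,0],[2.3,8.4,6,0,0,0],[2.3,8.4,12,0,0,0],[2.3,8.4,18,0,0,0],[2.3,8.4,24,0,0,0],[2.3,8.4,29,0,0,0],[2.3,8.4,33,0,0,0],[2.3,8.4,36,0,0,0],[2.3,8.4,38,0,0,0],[2.3,8.4,40,0,0,0],[2.3,8.4,42,0,0,0],[2.3,8.4,42,0,0,0]],
])

```text
time: 12.9
tool_pos: [0.4326, -0.2045, 0.141]
tool_rot: [-0.0, 0.996, -0.095, -0.0]
contact_force: [0.2, 0.6, -1.8]
gripper_width: 0.171
grasp_force: 59.7
```

Run:
```python
from h import *
go([.4307,-.2032,.1255],-11); s=manip.state(); print(s["contact_force"],s["ft_torque"])
```

```text
shift mm [-2.1 -0.9 15.5] tcp [ 0.4326 -0.2045  0.141 ] yaw -10.9 t 12.9
rotvec deg [-0.01  0.02  0.14]
[ 0.23861798  0.58285829 -1.75188429] [-0.02814281 -0.01530384  0.01045651]
```

>>> play_rows([
  [[0,0,2,0,0,0],[0,0,4,0,0,0],[0,0,6,0,0,0],[0,0,8,0,0,0],[0,0,8,0,0,0]],
])

```text
time: 13.32
tool_pos: [0.4324, -0.2044, 0.1327]
tool_rot: [-0.0, 0.996, -0.095, -0.0]
contact_force: [0.9, 0.5, -0.9]
gripper_width: 0.169
grasp_force: 59.7
```

Underside now at about 0.097 with no contact, so the plug and pins are entering.

>>> play_rows([
  [[0,0,1.5,0,0,0],[0,0,3,0,0,0],[0,0,4.5,0,0,0],[0,0,6,0,0,0],[0,0,7,0,0,0],[0,0,8,0,0,0],[0,0,8,0,0,0],[0,0,8,0,0,0]],
])

```text
time: 13.98
tool_pos: [0.4328, -0.2047, 0.1256]
tool_rot: [0.0, 0.996, -0.095, 0.0]
contact_force: [-2.1, -0.4, 2.5]
gripper_width: 0.175
grasp_force: 59.8
```

Run:
```python
from h import *
go([.4307,-.2032,.1255],-11); s=manip.state(); print(s["contact_force"],s["ft_torque"])
im,d,K,T=cam("wrist"); np.savez("pics/w5.npz",im=im,d=d,K=K,T=T); cv2.imwrite("pics/w5.png",cv2.resize(im[100:330,120:400],None,fx=2.6,fy=2.6))
```

```text
shift mm [-2.4 -1.   0.1] tcp [ 0.4328 -0.2047  0.1256] yaw -10.9 t 13.9833
rotvec deg [ 0.01 -0.01  0.14]
[-2.12329192 -0.44044516  2.45802427] [0.11661633 0.17197025 0.02365044]
```

View pics/w5.png

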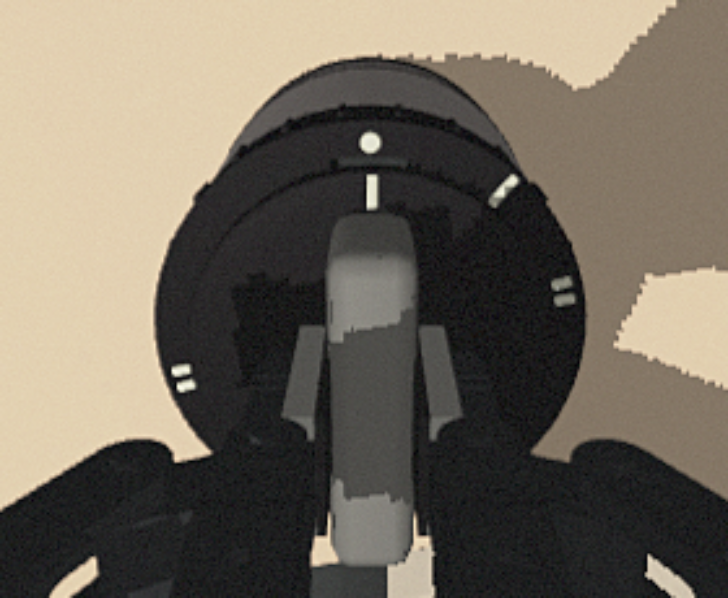

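The lid sits down in the collar, its mark at (372,190) in line with the open dot at (371,142). I'll press lightly to make sure it's seated.

>>> play_rows([
  [[0,0,1,0,0,0],[0,0,2,0,0,0],[0,0,3,0,0,0],[0,0,3,0,0,0],[0,0,3,0,0,0]],
])

```text
time: 14.45
tool_pos: [0.4333, -0.2049, 0.1255]
tool_rot: [0.0, 0.996, -0.095, 0.0]
contact_force: [-7.1, 5.1, 15.3]
gripper_width: 0.172
grasp_force: 61.9
```

>>> play_rows([
  [[-1,-1,-1,0,0,0],[-1,-1,-1,0,0,2],[-1,-0.9,-1,0,0,5],[-1,-0.7,-1,0,0,8],[-1.1,-0.5,-1,0,0,11],[-1.1,-0.4,-1,0,0,14],[-1.1,-0.3,-1,0,0,17],[-1.2,-0.2,-1,0,0,20],[-1.2,-0.2,-1,0,0,20]],
])

```text
time: 15.2
tool_pos: [0.4332, -0.2046, 0.1255]
tool_rot: [0.0, 0.964, -0.267, 0.002]
contact_force: [0.5, 1.4, 7.5]
gripper_width: 0.166
grasp_force: 60.8
```

Run:
```python
from h import *
go([.4307,-.2032,.1255],-51); s=manip.state(); print(s["contact_force"],s["ft_torque"],s["joint_pos"])
```

```text
shift mm [-2.8  0.1  0. ] tcp [ 0.4332 -0.2046  0.1255] yaw -30.9 t 15.2
rotvec deg [-0.1  -0.21 20.05]
[0.46903272 1.38784    7.4765554 ] [ 0.44454354  0.09402095 -0.05580868] [-5.97480207e-01 -2.19158176e-01  2.04975852e+00  1.26307586e-03
  1.30721201e+00  1.51311872e+00]
```

Forces are low, so I'll go on to pulse.

>>> play_rows([
  [[0,0.1,0,0,0,3],[-0.1,0.2,0,0,0,6],[-0.1,0.3,0,0,0,9],[-0.2,0.4,0,0,0,12],[-0.3,0.5,0,0,0,15],[-0.4,0.6,0,0,0,18],[-0.4,0.6,0,0,0,20],[-0.4,0.6,0,0,0,20],[-0.4,0.6,0,0,0,20],[-0.4,0.6,0,0,0,20],[-0.4,0.6,0,0,0,20],[-0.4,0.6,0,0,0,20]],
])

```text
time: 16.2
tool_pos: [0.433, -0.2048, 0.1256]
tool_rot: [-0.001, 0.903, -0.429, 0.003]
contact_force: [2.2, 1.9, 7.2]
gripper_width: 0.169
grasp_force: 60.7
```

Run:
```python
from h import *
go([.4307,-.2032,.1255],-51); s=manip.state(); print(s["contact_force"],s["ft_torque"],s["grasp_force"])
im,d,K,T=cam("wrist"); np.savez("pics/w6.npz",im=im,d=d,K=K,T=T); cv2.imwrite("pics/w6.png",cv2.resize(im[60:384,60:450],None,fx=1.8,fy=1.8))
```

```text
shift mm [-2.7  0.7  0. ] tcp [ 0.433  -0.2048  0.1256] yaw -50.8 t 16.2
rotvec deg [-0.19 -0.23  0.15]
[2.18830172 1.91501779 7.16356884] [ 0.45262807 -0.19015394  0.08677488] 60.68034768104553
```

View pics/w6.png

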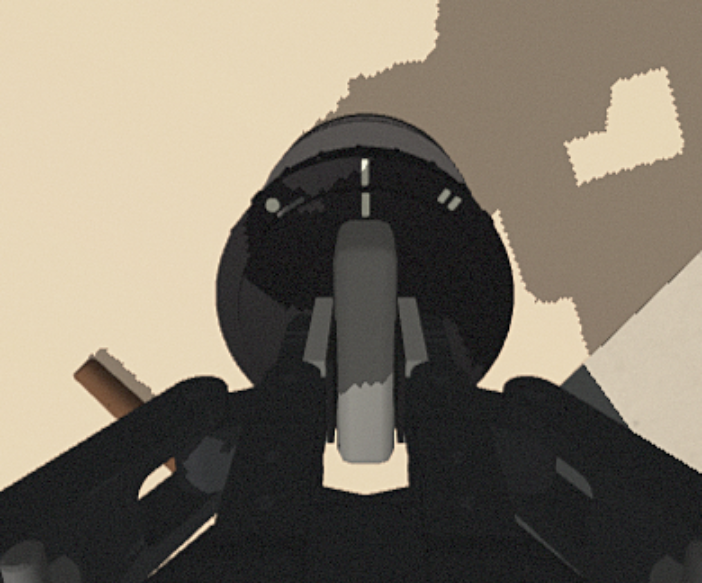

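The lid's mark at (365,205) lines up with the single pulse rib at (365,170). I'll hold for the dwell, then hand in.

>>> play_rows([
  [[0,0,0,0,0,0],[0,0,0,0,0,0],[0,0,0,0,0,0],[0,0,0,0,0,0],[0,0,0,0,0,0],[0,0,0,0,0,0],[0,0,0,0,0,0],[0,0,0,0,0,0]],
])

```text
time: 16.92
tool_pos: [0.4329, -0.2048, 0.1255]
tool_rot: [-0.001, 0.903, -0.429, 0.002]
contact_force: [1.9, 1.9, 6.4]
gripper_width: 0.168
grasp_force: 60.7
```

```bash
python3 -c "
from h import *
print(order.job_done())"
```

```text
the job is handed in; nothing more can be done
None
```

The job is handed in at about 17 s: the brush lies on the counter clear of the grinder, and the arm is still gripping the lid, fully down and turned about 40° to the pulse mark; no verdict came back.

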